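# Portion laundry tablets with a scoop

## Task

Portion out the laundry tablets: use the scoop to scoop every tablet out of the stock bin (never touch tablets inside the bin with the fingers) and tip them into the yellow tray, then stand the empty scoop flat back on its mat and let go of it. Then set the tablets one to a well in the purple carrier, gripping them gently because they crumble at a grip force above about 20 N, and leave the jug, spray bottle and carton where they are.

Things in the scene. Friction and masses are not known exactly. Their poses are not given: they have to be found in the camera images.
- bin: stock bin: fixed open grey box, 224 x 138 mm outside, 54 mm high, walls and floor 4 mm thick, smooth; origin at the centre of its underside, x along its length, z up. The tablets start in a patch two rows deep in its +x half; the -x half is clear, so that the scoop can be lowered there with its mouth to +x (6 mm to spare either side) and pushed along the floor to the +x wall
- mat: black rubber mat, 150 x 140 mm, 4 mm thick, fixed to the counter: the scoop's home. Origin at the centre of its underside, z up
- scoop: blue plastic scoop, 0.16 kg, loose, flat on the mat. Pan 96 mm (x) by 118 mm (y), floor and walls 3 mm thick, sides and back 36 mm high, open at the front: lip at x = +48 mm. Origin at the centre of the underside, z up. Handle: bar 24 mm wide (y), 26 mm deep, rising from the back wall, top leaning 15 deg towards -x, top 130 mm up. Tablets slide out at about 20 deg (friction about 0.3)
- scoop_grip (a point): point on the axis of the scoop's handle at a good height to grip, in the scoop's frame at (-68, 0, 107) mm; the handle goes on about 25 mm above it. Grip across the 24 mm width (scoop y)
- tray: tipping tray: loose yellow shallow tray, 0.9 kg, 208 x 168 mm outside, floor 4 mm thick, edged with a low kerb 4 mm thick whose top is 8 mm above the floor (12 mm above the counter), so that fingers can straddle it; origin at the centre of its underside, x along its length, z up
- carrier: dose carrier: loose purple rack, 0.9 kg, 192 x 130 mm, 16 mm high, with six square wells, 3 along its x by 2 along its y, 62 mm apart, each 56 mm wide inside with 6 mm walls and a 6 mm thick floor (outer rim 10 mm, dividers 8.5 mm above it). Origin at the centre of its underside, z up
- well1 (a point): centre of the floor of well 1 of the carrier
- well2 (a point): centre of the floor of well 2 of the carrier
- well3 (a point): centre of the floor of well 3 of the carrier
- well4 (a point): centre of the floor of well 4 of the carrier
- well5 (a point): centre of the floor of well 5 of the carrier
- well6 (a point): centre of the floor of well 6 of the carrier
- tablet1: one pressed laundry tablet: green, flattened ball 36 mm in diameter and 28 mm thick, 22 g; origin at its centre, z its short axis. It lies flat by itself. It crumbles if squeezed with a grip force over 20 N (20 N on each finger pad). May be absent (None)
- tablet2: one pressed laundry tablet: green, flattened ball 36 mm in diameter and 28 mm thick, 22 g; origin at its centre, z its short axis. It lies flat by itself. It crumbles if squeezed with a grip force over 20 N (20 N on each finger pad). May be absent (None)
- tablet3: one pressed laundry tablet: green, flattened ball 36 mm in diameter and 28 mm thick, 22 g; origin at its centre, z its short axis. It lies flat by itself. It crumbles if squeezed with a grip force over 20 N (20 N on each finger pad). May be absent (None)
- tablet4: one pressed laundry tablet: green, flattened ball 36 mm in diameter and 28 mm thick, 22 g; origin at its centre, z its short axis. It lies flat by itself. It crumbles if squeezed with a grip force over 20 N (20 N on each finger pad). May be absent (None)
- tablet5: one pressed laundry tablet: green, flattened ball 36 mm in diameter and 28 mm thick, 22 g; origin at its centre, z its short axis. It lies flat by itself. It crumbles if squeezed with a grip force over 20 N (20 N on each finger pad). May be absent (None)
- tablet6: one pressed laundry tablet: green, flattened ball 36 mm in diameter and 28 mm thick, 22 g; origin at its centre, z its short axis. It lies flat by itself. It crumbles if squeezed with a grip force over 20 N (20 N on each finger pad). May be absent (None)
- jug: red detergent jug, 100 x 150 x 215 mm, bystander; origin at the centre of its underside
- spray: white spray bottle with blue head, 220 mm tall, bystander; origin at the centre of its underside
- carton: green carton 90 x 160 x 70 mm, bystander; origin at the centre of its underside
There are look-alikes about, which are no part of the job. Of the things that look like the scoop, take the one that is farthest to the robot's left at the start.

How it is judged:
By the outcome, as a careful person would: the job done as asked, in the order asked, and still so for the second after the job is handed in, with the robot touching nothing.
Of tablet1, tablet2, tablet3, tablet4, tablet5, tablet6 only 4 to 6 are there at a start; the rules pass over those that are not, and their reading is None.
At some moment in a run one of tray, carrier, scoop may be knocked a few centimetres aside while the robot is not near it.
It also fails if it takes over 210 s, if anything falls off the work surface, if the arm or the gripper's body presses on something with over 40 N, if the wrist force passes 120 N, or if a joint passes its speed limit or range.

## Robot

A 6-joint arm with a two-finger parallel gripper is mounted at the origin on the work surface. World frame = base frame: x ahead of the robot, y to its left, z up, the work surface at z = 0. Lengths are in m, angles in rad, forces in N, time in s.
With the tool pointing down it reaches from about 0.375 to 0.975 m from the base axis. Payload 3.8 kg.
Tool frame: the origin (TCP) lies midway between the tips of the shut fingers; the grasp point (between the pads) lies 19 mm behind it; z points along the fingers, y is the line along which they close (so a half turn about z gives the same grasp; the last joint's range is limited). The gripper opens to 88 mm and grips with 3 to 60 N. Pads are 18 mm wide; open, the fingers measure 123 mm over their backs; the gripper's body (75 mm by 187 mm) begins 45 mm behind the grasp point.
Start: joints at [1.077, 0.264, 1.604, -0, 1.274, -0.037], TCP at [0.298, 0.606, 0.239] pointing down, gripper open.
Joint ranges: [-2.63, 2.63], [-0.94, 2.18], [0.31, 2.57], [-1.31, 4.45], [0, 2.66], [-2.55, 2.55]. Speed limits (rad/s): [2.57, 2.57, 3.14, 3.14, 3.14, 3.14].

## Interface

Orientations are given as a rotation vector (axis times angle).
In Python, from cell import manip, inverse_kinematics, cams, order gives the robot as it stands. Calls block until the motion is done:
- manip.move_pose(position, orientation): joint-space move of the TCP to a pose.
- manip.move_linear(position, rate=0.15, rot=None): straight line of the TCP; rot=None keeps the orientation; rate is the mean speed in m/s.
- manip.set_joints(angles): joint-space move.
- manip.set_gripper(opening, force=None): finger opening in m; force is the grip in N (None keeps the last); returns when the fingers have stopped.
- manip.dwell(seconds).
- inverse_kinematics(position, orientation): joint angles nearest the present ones, or None.
- manip.state(): the state.
- cams.capture(name): name is "scene" or "top"; returns a dict with "image" (384x512x3 uint8, blue, green, red), "z_map" (384x512 float32, m along the optical axis (not along the pixel's ray), 0 where there is no reading), "intrinsics" (3x3 intrinsics, pixels), "position" and "orientation" of the camera in the world. Camera axes: x right, y down, z forward; pixel columns grow to the right and rows downward; lengths in m; the calibration is good to about 2 mm. A picture is of the moment at which its call begins.
A pose or a line that the arm cannot do raises manip.IKError and nothing moves.
- order.close_job(): hands the job in; it is judged then, once.
The state is a dict: "clock": time; "joint_pos": joint angles; "joint_velocities": joint speeds; "tau": joint torques, N m; "tool_pos": TCP position; "tcp_rot": TCP orientation; "contact_force": force on the tool from outside, world axes, zero at the start; "moment": the same for the moment, N m; "gripper_width": finger opening in m; "grasp_force": force on a finger pad.
Only numpy, scipy, OpenCV 4.12 (cv2) and the standard library are available. Lean on these libraries where they do the work, as an engineer would, in place of code of your own. Each camera call takes 0.05 s, during which the arm holds its last target. There are 200 camera calls.

## Working session

There is one attempt and no reset: what is moved stays moved. The work goes in short steps, each a Python script; the robot and the scene stay as the last script left them, time stands still between calls to the robot, and variables do not carry over. Pictures are saved under pics/ and viewed, at most 14 in all, crops included, and the job is handed in when it is done.

```bash
ls; mkdir -p pics
python3 - <<'E'
from cell import manip,cams
import cv2
for n in ("scene","top"):
    c=cams.capture(n); cv2.imwrite(f"pics/{n}0.png",c["image"]); print(n,c["intrinsics"].tolist(),c["position"],c["orientation"],(c["z_map"]>0).mean())
print(manip.state())
E
```

```text
pics
scene [[452.71910876588805, 0.0, 253.28446275984786], [0.0, 452.71910876588805, 187.61328909279314], [0.0, 0.0, 1.0]] [ 1.60623004 -0.94691314  1.39624972] [-2.131904   -0.96811409  0.42562632] 0.9679311116536459
top [[461.68874545785667, 0.0, 259.53567130317697], [0.0, 461.68874545785667, 186.73936812143188], [0.0, 0.0, 1.0]] [ 0.42311381 -0.01915172  1.77926237] [-2.17336658  2.19327252 -0.03906038] 0.9961802164713541
{'clock': 0.1, 'joint_pos': array([ 1.07706899e+00,  2.64667632e-01,  1.60523910e+00, -9.47844716e-06,
        1.27370858e+00, -3.69052471e-02]), 'joint_velocities': array([ 3.41170571e-04, -3.11547093e-03, -1.69637648e-03, -1.14074078e-03,
        5.39572319e-05,  5.33909748e-04]), 'tau': array([-7.04808263e-04, -5.03619039e+01, -3.58071184e+01,  7.30229588e-02,
        2.33400764e-02, -5.57637043e-05]), 'tool_pos': array([0.29744185, 0.60521031, 0.23751848]), 'tcp_rot': array([-0.71122851, -3.05948881,  0.00306925]), 'contact_force': array([ 0.7138572 , -0.27227562, -0.51453065]), 'moment': array([ 0.00888493, -0.00424027,  0.03539209]), 'grasp_force': 0.0, 'gripper_width': 0.08851459183958073}
```

View pics/top0.png

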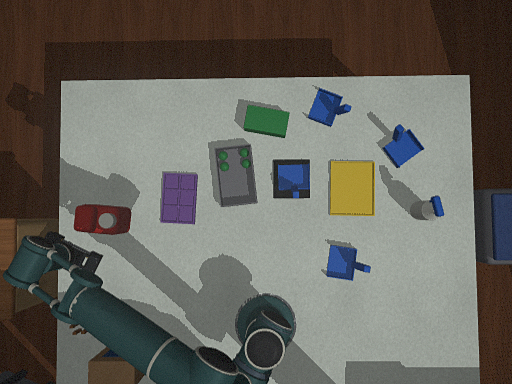

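View pics/scene0.png

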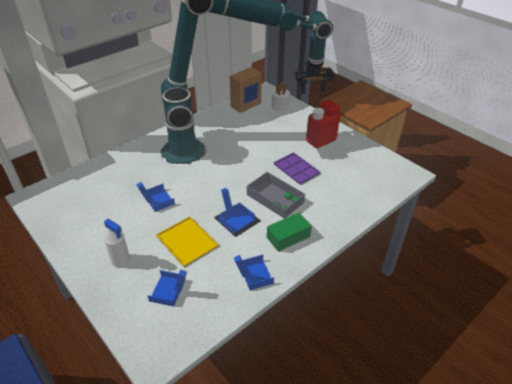

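Seen in the top view: scoop-like things are at (325,107), (402,147), (343,261) and (291,179), the last one on the black mat. Robot left is image left, so I choose (291,179), which is also the one on its mat. The bin is at (233,174) with its tablets at the far end, the tray at (352,187) and the carrier at (179,197).

```bash
cat > h.py <<'E'
import numpy as np, cv2
from scipy.spatial.transform import Rotation as R
from cell import manip,inverse_kinematics,cams,order
def ray(c,px,z):
    px=np.atleast_2d(np.asarray(px,float)); d=np.c_[px,np.ones(len(px))]@np.linalg.inv(c["intrinsics"]).T
    d=d@R.from_rotvec(c["orientation"]).as_matrix().T; o=np.asarray(c["position"])
    return (o+d*((z-o[2])/d[:,2])[:,None])[:,:2]
def hsv(c): return cv2.cvtColor(c["image"],cv2.COLOR_BGR2HSV)
RANGES=dict(yellow=((18,120,80),(35,255,255)),purple=((125,60,40),(160,255,255)),green=((45,80,25),(85,255,255)),blue=((105,120,40),(125,255,255)),black=((0,0,0),(180,255,45)))
def blobs(c,col,amin=25,mask=None):
    m=cv2.inRange(hsv(c),*RANGES[col]) if mask is None else mask
    cs,_=cv2.findContours(m,cv2.RETR_EXTERNAL,cv2.CHAIN_APPROX_NONE)
    return [k[:,0,:] for k in cs if cv2.contourArea(k)>amin]
def rect(c,k,z):
    """min-area rectangle of contour on plane z: centre, (long, short), yaw of long side"""
    w=ray(c,k,z).astype(np.float32); b=cv2.boxPoints(cv2.minAreaRect(w*1000))/1000
    e=[b[1]-b[0],b[2]-b[1]]; e.sort(key=lambda v:-np.linalg.norm(v))
    return b.mean(0),np.linalg.norm(e,axis=1),np.arctan2(e[0][1],e[0][0])%np.pi
E
python3 - <<'E'
from h import *
c=cams.capture("top"); cv2.imwrite("pics/crop1.png",cv2.resize(c["image"][80:290,150:390],None,fx=3.2,fy=2.8,interpolation=cv2.INTER_CUBIC))
for col,z in (("yellow",.012),("purple",.016),("green",.04),("blue",.036),("black",.004)):
    for k in blobs(c,col):
        p=k.mean(0); 
        if 60<p[0]<470 and 80<p[1]<290: r=rect(c,k,z); print(col,p.round(),r[0].round(4),r[1].round(3),np.degrees(r[2]).round(1))
h=hsv(c); zm=c["z_map"]
# bin rim by depth: height map
v,u=np.mgrid[0:384,0:512]; d=np.stack([u,v,np.ones_like(u)],-1)@np.linalg.inv(c["intrinsics"]).T*zm[...,None]
P=d@R.from_rotvec(c["orientation"]).as_matrix().T+c["position"]
m=((P[...,2]>.03)&(u>195)&(u<268)&(v>135)&(v<215)).astype(np.uint8)*255
for k in blobs(c,0,mask=m,amin=60): r=rect(c,k,.054); print("bin",k.mean(0),r[0].round(4),r[1].round(3),np.degrees(r[2]).round(2))
print("heights mat,tray,table",P[165,279,2],P[187,352,2],P[120,180,2])
E
```

```text
yellow [352. 188.] [ 0.5143 -0.337 ] [0.207 0.168] 178.7
purple [179. 198.] [0.4822 0.3262] [0.191 0.132] 176.6
green [224. 166.] [0.6005 0.1493] [0.031 0.03 ] 179.7
green [246. 163.] [0.611  0.0658] [0.03 0.03] 179.4
green [223. 155.] [0.6424 0.1529] [0.031 0.03 ] 179.7
green [244. 152.] [0.6511 0.0731] [0.03 0.03] 44.4
green [266. 121.] [ 0.7708 -0.0109] [0.162 0.1  ] 78.9
blue [346. 264.] [ 0.2304 -0.3161] [0.158 0.117] 81.0
blue [437. 206.] [ 0.442 -0.648] [0.075 0.037] 16.7
blue [294. 179.] [ 0.5432 -0.1133] [0.125 0.117] 179.4
blue [402. 145.] [ 0.6762 -0.5176] [0.126 0.126] 36.2
blue [329. 107.] [ 0.8139 -0.2559] [0.14  0.124] 67.6
black [101. 285.] [0.1733 0.6108] [0.671 0.124] 52.3
black [284. 177.] [ 0.5532 -0.1055] [0.143 0.131] 179.4
bin [235.10106383 174.7606383 ] [0.5654 0.108 ] [0.225 0.142] 5.87
heights mat,tray,table 0.010322179483701621 0.0076433360266621175 0.0007216746095357607
```

View pics/crop1.png

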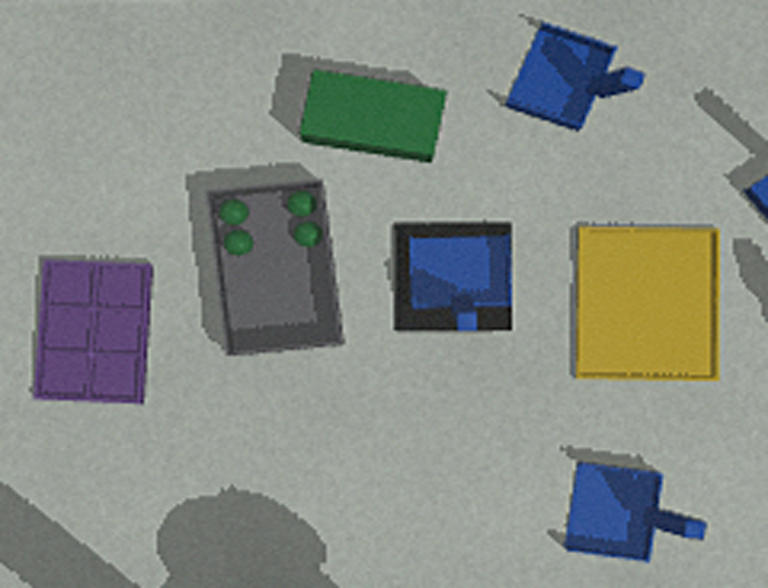

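Crop: the scoop on the mat at (291,179) has its mouth away from the robot and its handle towards it. Four tablets sit in the bin's far half and the other blue scoops are off any mat, so the choice holds. Next I measure the scoop's pose from height and check IK.

```bash
cat >> h.py <<'E'
def cloud(c):
    v,u=np.mgrid[0:384,0:512]; d=np.stack([u,v,np.ones_like(u)],-1)@np.linalg.inv(c["intrinsics"]).T*c["z_map"][...,None]
    return d@R.from_rotvec(c["orientation"]).as_matrix().T+c["position"]
RY=lambda a:R.from_euler('y',a,degrees=True)
def toolR(yaw,tilt):
    """tool down, tool y along yaw's y (deg); tilt>0: tool tip swings towards -x of the yaw frame (handle-down pitch, mouth down)"""
    return R.from_euler('z',yaw,degrees=True)*RY(tilt)*R.from_matrix(np.diag([1,-1,-1.]))
E
python3 - <<'E'
from h import *
for n in("top","scene"):
    c=cams.capture(n); P=cloud(c); b=cv2.inRange(hsv(c),*RANGES["blue"])>0
    near=(abs(P[...,0]-.55)<.13)&(abs(P[...,1]+.11)<.1)
    H=P[b&near]
    t=H[H[:,2]>.115]; print(n,"handle top",len(t),t.mean(0).round(4) if len(t) else'', H[:,2].max())
    for lo,hi in((.05,.075),(.075,.1),(.1,.12)):
        t=H[(H[:,2]>lo)&(H[:,2]<hi)]; print(lo,len(t),t.mean(0).round(4),np.ptp(t,0).round(3)) if len(t) else 0
    t=H[(H[:,2]>.034)&(H[:,2]<.046)]; print("rim",len(t),t.min(0).round(4),t.max(0).round(4))
    f=H[(H[:,2]<.02)]; print("floor",len(f),f.min(0).round(4),f.max(0).round(4),np.median(f[:,2]))
    if n=="top":
        m=(b|(cv2.inRange(hsv(c),(0,0,0),(180,255,70))>0))&near; m=cv2.morphologyEx(m.astype(np.uint8)*255,cv2.MORPH_OPEN,np.ones((3,3)))
        for k in blobs(c,0,mask=m,amin=300): r=rect(c,k,.004); print("mat",r[0],r[1],np.degrees(r[2]))
        # pan contour
        bi=cv2.morphologyEx((b&near).astype(np.uint8)*255,cv2.MORPH_OPEN,np.ones((3,3)))
        for k in blobs(c,0,mask=bi):
            w=ray(c,k,.0035)
            print("lip x by row (z~mat+3 top edge)",w[:,0].max(), "left y at z=.04",ray(c,k,.04)[:,1].max(),"right y",ray(c,k,.04)[:,1].min())
            a=cv2.approxPolyDP(k.astype(np.int32),2,True)[:,0]; print(np.c_[a,ray(c,a,.007),ray(c,a,.040)].round(3))
def ok(p,yaw,tilt): return inverse_kinematics(p,toolR(yaw,tilt).as_rotvec()) is not None
for tilt in range(-60,80,10): print(tilt,[ok(p,y,tilt) for p,y in (((.48,-.11,.09),0),((.44,.09,.08),6),((.45,-.34,.2),0),((.55,-.34,.2),0),((.51,-.24,.2),-90),((.51,-.15,.2),-90),((.51,-.5,.2),90))])
E
```

```text
top handle top 57 [ 0.4749 -0.0938  0.4808] 1.7792623676141857
0.05 9 [ 0.519  -0.1171  0.0627] [0.03  0.068 0.024]
0.075 8 [ 0.5123 -0.1128  0.089 ] [0.008 0.019 0.023]
0.1 6 [ 0.5071 -0.1112  0.1102] [0.008 0.018 0.017]
rim 56 [ 0.5108 -0.1717  0.0342] [ 0.6016 -0.0544  0.0458]
floor 682 [ 0.5118 -0.1755 -0.005 ] [ 0.609  -0.0587  0.0199] 0.0089163151689714
mat [ 0.55317485 -0.10551238] [0.1429368  0.13869514] 179.37746
lip x by row (z~mat+3 top edge) 0.6086955790290199 left y at z=.04 -0.054445214138148124 right y -0.1719640921854515
[[ 3.08e+02  1.65e+02  6.04e-01 -1.71e-01  6.01e-01 -1.68e-01]
 [ 2.78e+02  1.65e+02  6.05e-01 -5.60e-02  6.02e-01 -5.50e-02]
 [ 2.79e+02  1.89e+02  5.13e-01 -5.90e-02  5.11e-01 -5.80e-02]
 [ 2.90e+02  1.88e+02  5.16e-01 -1.01e-01  5.15e-01 -9.90e-02]
 [ 2.93e+02  1.97e+02  4.82e-01 -1.12e-01  4.81e-01 -1.10e-01]
 [ 2.98e+02  1.97e+02  4.81e-01 -1.31e-01  4.80e-01 -1.29e-01]
 [ 2.98e+02  1.91e+02  5.04e-01 -1.32e-01  5.03e-01 -1.29e-01]
 [ 2.93e+02  1.90e+02  5.09e-01 -1.12e-01  5.07e-01 -1.11e-01]
 [ 2.94e+02  1.85e+02  5.28e-01 -1.16e-01  5.26e-01 -
[... 475 characters left out ...]
1  0.0198] 0.00978612964794845
-60 [False, False, True, True, True, True, True]
-50 [False, False, True, True, False, True, True]
-40 [False, False, True, True, False, False, True]
-30 [True, False, True, True, False, False, True]
-20 [True, True, True, True, False, False, True]
-10 [True, True, True, True, False, False, True]
0 [True, True, True, True, False, False, True]
10 [True, True, True, True, True, False, True]
20 [True, True, True, True, True, True, True]
30 [True, True, True, True, True, True, True]
40 [True, True, True, True, True, True, True]
50 [True, True, True, True, True, True, True]
60 [True, True, True, True, True, True, False]
70 [True, True, True, True, True, True, False]
```

```bash
cat >> h.py <<'E'
G=np.array([-.068,0,.088])   # TCP in the scoop frame when gripped with tool tilt 0
def sc(ref_local,ref_world,yaw,pitch):
    """TCP pose putting scoop-frame point ref_local at ref_world, scoop at yaw, pitch (deg, + = mouth down)"""
    S=R.from_euler('z',yaw,degrees=True)*RY(pitch)
    return np.asarray(ref_world)+S.apply(G-np.asarray(ref_local)), toolR(yaw,pitch).as_rotvec()
def st(tag=""):
    s=manip.state(); print(tag,"t%.1f"%s["clock"],"tcp",s["tool_pos"].round(4),"F",s["contact_force"].round(1),"w%.4f g%.1f"%(s["gripper_width"],s["grasp_force"])); return s
E
python3 - <<'E'
from h import *
s=manip.state(); manip.move_linear(s["tool_pos"]+[0,0,.15])
o=np.array([.559,-.1145,.004]); p,r=sc([0,0,0],o,1,0)
manip.move_pose(p+[0,0,.12],r); st("above")
manip.move_linear(p); st("at"); manip.set_gripper(.0,50); st("gripped")
manip.move_linear(p+[0,0,.15]); manip.dwell(.3); st("lifted")
c=cams.capture("scene"); cv2.imwrite("pics/lift.png",c["image"][100:300,130:380]); d=cams.capture("top"); cv2.imwrite("pics/lift2.png",cv2.resize(np.hstack([d["image"][110:270,190:390],c["image"][100:260,150:350]]),None,fx=2,fy=2))
E
```

```text
above t4.1 tcp [ 0.4915 -0.1152  0.2123] F [ 0.1 -0.   0.6] w0.0883 g0.0
at t5.1 tcp [ 0.4918 -0.1158  0.0928] F [ 0.3 -1.2  1.1] w0.0883 g0.0
gripped t6.0 tcp [ 0.491  -0.1156  0.0919] F [ 0.7  0.9 -1.4] w0.0237 g49.8
lifted t7.5 tcp [ 0.4907 -0.1156  0.2413] F [-0.1  0.7 -1.2] w0.0237 g49.8
```

View pics/lift2.png

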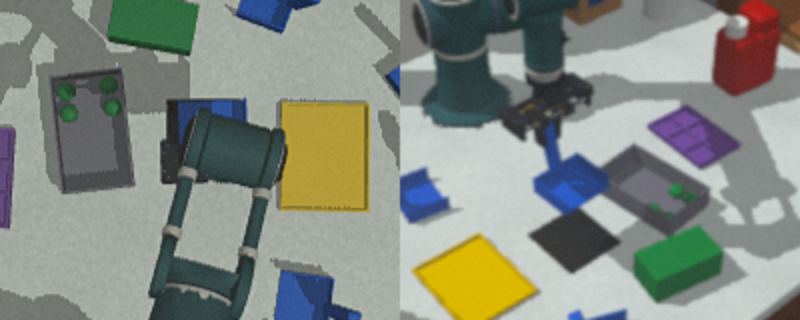

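The scoop hangs level from the gripper and the mat at (207,140) in the left half is clear. Next I refine the bin's pose from its rim in both views.

Run:
```python
from h import *
from scipy.optimize import minimize
B0=np.array([.5654,.108]); 
Q=[]
for n in("top","scene"):
    c=cams.capture(n); P=cloud(c).reshape(-1,3); hs=hsv(c).reshape(-1,3)
    q=P[(abs(P[:,2]-.053)<.006)&(np.linalg.norm(P[:,:2]-B0,axis=1)<.15)&(hs[:,1]<60)]; Q.append(q)
    def cost(p,q=q):  # mean distance of rim points to the rim centre-line rectangle
        a=p[2]; d=(q[:,:2]-p[:2])@np.array([[np.cos(a),-np.sin(a)],[np.sin(a),np.cos(a)]])
        e=np.abs(d)-[.110,.067]; sd=np.where((e>0).any(1),np.linalg.norm(np.maximum(e,0),axis=1),-e.max(1)); return np.minimum(abs(sd),.012).mean()
    f=min((minimize(cost,[*(B0+[dx,dy]),.1],method="Nelder-Mead",options=dict(initial_simplex=[[*(B0+[dx,dy]),.1],[*(B0+[dx+.01,dy]),.1],[*(B0+[dx,dy+.01]),.1],[*(B0+[dx,dy]),.15]])) for dx in(-.01,.01) for dy in(-.01,.01)),key=lambda r:r.fun)
    print(n,len(q),f.x[:2].round(4),np.degrees(f.x[2]).round(2),f.fun.round(4))
    r=cv2.minAreaRect((q[:,:2]*1000).astype(np.float32)); print(r)
    # outer silhouette edges vs plane: floor visible grey; also mat
    if n=="scene":
        m=cv2.inRange(hsv(c),(0,0,0),(180,255,70)); 
        for k in blobs(c,0,mask=m,amin=300):
            r=rect(c,k,.004)
            if np.linalg.norm(r[0]-[.55,-.11])<.05: print("mat",r[0].round(4),r[1].round(3),np.degrees(r[2]))
```

```text
top 190 [0.5655 0.1058] 5.91 0.0012
((565.7173461914062, 106.44036102294922), (224.19638061523438, 138.5626983642578), 5.984694957733154)
scene 214 [0.5636 0.1051] 5.68 0.0027
((561.994384765625, 106.74479675292969), (234.2667999267578, 150.2286834716797), 4.643129348754883)
mat [ 0.5509 -0.105 ] [0.14  0.129] 179.83629
```

```bash
cat >> h.py <<'E'
BIN=np.array([.565,.1056,0]); BY=5.85
LIP=[.048,0,0]
def bw(x,y,z): return BIN+R.from_euler('z',BY,degrees=True).apply([x,y,z])
def lip_bin(x,z,pitch,rate=.05,y=0.):
    p,r=sc(LIP,bw(x,y,z),BY,pitch); manip.move_linear(p,rate=rate,rot=r)
    s=manip.state(); return R.from_euler('z',-BY,degrees=True).apply(s["contact_force"])
E
python3 - <<'E'
from h import *
manip.move_linear(sc([0,0,0],[.559,-.1145,.20],1,0)[0],rate=.2)
p,r=sc(LIP,bw(.014,0,.16),BY,1.5); manip.move_pose(p,r); manip.dwell(.3); f0=R.from_euler('z',-BY,degrees=True).apply(manip.state()["contact_force"]); print(f0.round(1))
for z in(.07,.04,.025,.015,.009,.006,.005,.004,.003,.002):
    f=lip_bin(.014,z,1.5,.06)-f0; print(z,f.round(1))
    if f[2]>4 or abs(f[:2]).max()>6: break
st()
E
```

```text
[-1.  -0.6 -1.6]
0.07 [ 0.5 -0.4 -0.2]
0.04 [ 1.4  1.7 -0.7]
0.025 [ 1.2  0.8 -0.1]
0.015 [0.8 1.  0.6]
0.009 [ 0.8  0.3 -0.2]
0.006 [1.  1.3 0.2]
0.005 [1.  0.5 0.9]
0.004 [1.7 1.  0.8]
0.003 [-0.5  1.2  3.4]
0.002 [0.4 1.3 6.6]
 t13.8 tcp [0.4667 0.0957 0.0938] F [-0.7  0.6  5. ] w0.0239 g49.9
```

Run:
```python
from h import *
f0=np.array([-1,-.6,-1.6])
xs=list(np.arange(.024,.095,.01))+[.098,.101,.103,.105,.107,.109,.111,.113]
for x in xs:
    f=lip_bin(x,.003,1.5,.04)-f0; print(round(x,3),f.round(1))
    if f[0]<-14: break
st(); c=cams.capture("top"); d=cams.capture("scene")
cv2.imwrite("pics/push.png",cv2.resize(np.hstack([c["image"][120:220,180:280],d["image"][150:250,230:330]]),None,fx=4,fy=4,interpolation=cv2.INTER_CUBIC))
```

```text
0.024 [2.2 0.3 3.3]
0.034 [1.8 0.3 3.3]
0.044 [1.1 0.6 4.3]
0.054 [2.3 0.3 3.3]
0.064 [2.7 0.4 2.2]
0.074 [1.3 1.2 3.5]
0.084 [1.5 0.1 3.7]
0.094 [0.5 0.4 2.9]
0.098 [-0.9  0.8  4.7]
0.101 [-0.2  0.6  5.1]
0.103 [-0.8  1.   4.5]
0.105 [0.6 1.  5.8]
0.107 [-4.3  1.3  7.9]
0.109 [-9.   1.7 11.3]
0.111 [-14.    1.8  16.5]
0.113 [-18.9   2.1  19.4]
 t19.0 tcp [0.558  0.1053 0.0937] F [-19.9  -0.5  17.8] w0.0239 g50.0
```

View pics/push.png

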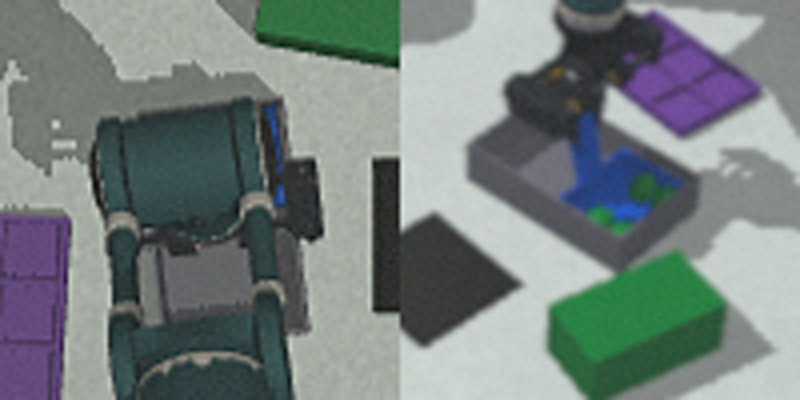

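Right half: the tablets lie inside the blue pan at about (640,195), with the lip against the far wall. I tilt back, lift, and look at the tray pose and the held load.

Run:
```python
from h import *
BACK=[-.048,0,0]
def back(x,z,pitch,rate=.04):
    p,r=sc(BACK,bw(x,0,z),BY,pitch); manip.move_linear(p,rate=rate,rot=r)
lip_bin(.107,.004,1.5,.03)
for a in (-3,-8,-13,-18): back(.010,.0055,a,.03)
st("tilted"); back(.005,.05,-18,.08); back(.0,.16,-18,.12); manip.dwell(.3); st("up")
c=cams.capture("top"); d=cams.capture("scene")
cv2.imwrite("pics/up.png",cv2.resize(np.hstack([c["image"][90:230,180:320],d["image"][110:250,200:340]]),None,fx=2.8,fy=2.8,interpolation=cv2.INTER_CUBIC))
for k in blobs(c,"yellow",300): r=rect(c,k,.012); print(r[0].round(4),r[1].round(3),np.degrees(r[2]).round(2))
```

```text
tilted t21.1 tcp [0.5296 0.102  0.0835] F [-0.3 -0.3 -1.6] w0.0239 g50.0
up t23.1 tcp [0.5187 0.1008 0.2368] F [-0.5  0.2 -2.7] w0.0238 g50.0
[ 0.514  -0.3374] [0.207 0.168] 179.02
```

View pics/up.png

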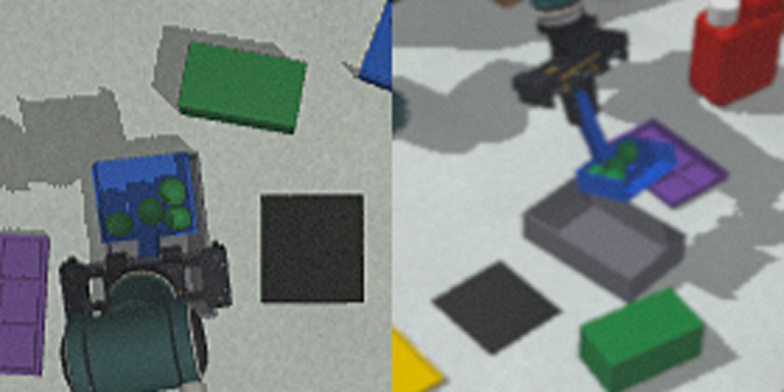

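The four tablets are in the pan at about (150,205) left and the bin is empty. I carry them to the tray and tip slowly.

```bash
cat >> h.py <<'E'
TR=np.array([.514,-.3374,0]); TY=-1.
def lip_tray(x,z,pitch,rate=.05,T=TR,yaw=TY):
    p,r=sc(LIP,T+R.from_euler('z',yaw,degrees=True).apply([x,0,z]),yaw,pitch); manip.move_linear(p,rate=rate,rot=r)
E
python3 - <<'E'
from h import *
lip_tray(-.02,.20,-18,.15); c=cams.capture("scene"); a=c["image"][130:300,120:290]
lip_tray(-.02,.06,-5,.08); lip_tray(-.02,.012,8,.05)
for p in range(11,24): lip_tray(-.02,.012,p,.012)
manip.dwell(.4); st(); d=cams.capture("scene")
cv2.imwrite("pics/tip.png",cv2.resize(np.hstack([a,d["image"][130:300,120:290]]),None,fx=2.3,fy=2.3,interpolation=cv2.INTER_CUBIC))
E
```

```text
t34.3 tcp [ 0.4216 -0.3358  0.1383] F [ 0.4  0.1 -1.7] w0.0236 g50.0
```

View pics/tip.png

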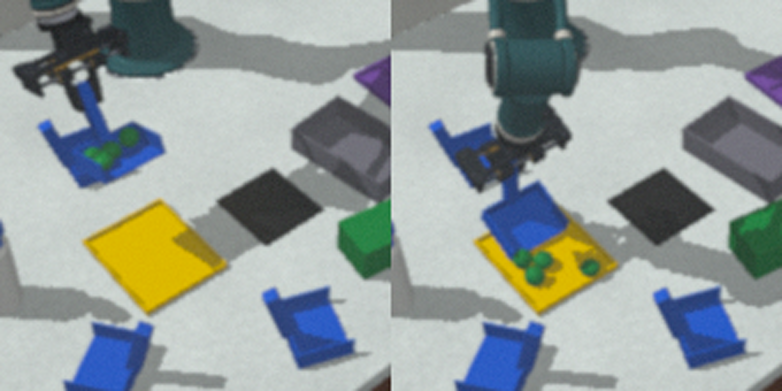

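All four tablets are on the yellow tray, at about (540,265) in the right half, and the pan is empty. I back off and stand the scoop on its mat.

Run:
```python
from h import *
lip_tray(-.05,.016,28,.04); lip_tray(-.08,.05,28,.06); lip_tray(-.08,.16,0,.12)
c=cams.capture("top")
o=np.array([.554,-.107,.0045])
p,r=sc([0,0,0],o,-.5,0); manip.move_pose(p+[0,0,.12],r); manip.dwell(.3); f0=st("above")["contact_force"][2]
manip.move_linear(p+[0,0,.012],rate=.12)
for z in(.006,.003,.0015,.0005,-.0005,-.0015,-.0025,-.0035):
    manip.move_linear(p+[0,0,z],rate=.03); f=manip.state()["contact_force"][2]-f0; print(z,round(f,1))
    if f>2.5: break
manip.set_gripper(.088,10); st("released"); manip.move_linear(p+[0,0,.13],rate=.15); st("up")
manip.move_pose([.42,.0,.35],toolR(0,0).as_rotvec()); st()
c=cams.capture("top"); d=cams.capture("scene")
cv2.imwrite("pics/back.png",cv2.resize(np.hstack([c["image"][130:260,150:390],d["image"][140:270,100:340]]),None,fx=1.66,fy=1.66,interpolation=cv2.INTER_CUBIC))
for k in blobs(c,"yellow",300): r=rect(c,k,.012); print("tray",r[0].round(4),r[1].round(3),np.degrees(r[2]).round(2))
for k in blobs(c,"purple",300): r=rect(c,k,.016); print("carrier",r[0].round(4),r[1].round(3),np.degrees(r[2]).round(2))
for n,im in(("top",c),("scene",d)):
    for k in blobs(im,"green",15):
        w=ray(im,[k.mean(0)],.018)[0]
        if abs(w-TR[:2]).max()<.15: r=rect(im,k,.018); print(n,r[0].round(4),r[1].round(3))
```

```text
above t38.3 tcp [ 0.4858 -0.1074  0.2127] F [-0.3 -0.2 -1.9] w0.0237 g50.0
0.006 -0.4
0.003 -0.5
0.0015 0.5
0.0005 0.3
-0.0005 -0.8
-0.0015 4.6
released t42.0 tcp [ 0.486  -0.1064  0.091 ] F [0.1 0.5 0.3] w0.0880 g0.0
up t43.0 tcp [ 0.4853 -0.1062  0.2214] F [-0.5 -0.1  0.8] w0.0879 g0.0
 t43.7 tcp [ 4.198e-01 -3.000e-04  3.485e-01] F [ 1.1  0.5 -0.6] w0.0881 g0.0
tray [ 0.514  -0.3374] [0.207 0.168] 179.02
carrier [0.4533 0.3361] [0.192 0.132] 176.61
top [ 0.4835 -0.3895] [0.03  0.027]
top [ 0.5324 -0.3536] [0.03  0.029]
top [ 0.5542 -0.3867] [0.029 0.027]
top [ 0.6017 -0.3037] [0.031 0.03 ]
scene [ 0.5955 -0.3009] [0.028 0.026]
scene [ 0.5381 -0.3696] [0.068 0.031]
scene [ 0.4755 -0.3878] [0.027 0.025]
```

View pics/back.png

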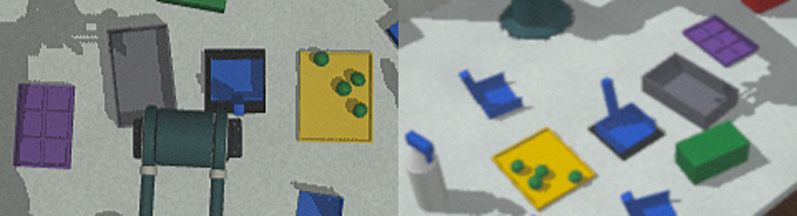

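The scoop stands on the mat. The carrier was knocked from (.482,.326) to (.453,.336). The four tablets lie apart in the tray, two of them nearly touching at (.532,-.354) and (.554,-.387). I pick them one by one, re-measuring before each pick and place, and use the corner wells.

```bash
cat >> h.py <<'E'
from scipy.spatial.transform import Rotation
def tablets(c):
    out=[]
    for k in blobs(c,"green",15):
        w=rect(c,k,.018); 
        if abs(w[0]-TR[:2]).max()<.17 and max(w[1])<.05: out.append(w[0])
    return np.array(out)
def carrier(c):
    k=max(blobs(c,"purple",300),key=len); r=rect(c,k,.016); y=np.degrees(r[2]); return r[0],(y-180 if y>90 else y),r[1]
def goto(p,yaw,tilt=0):
    for y in (yaw,yaw+180,yaw-180):
        r=toolR(y,tilt).as_rotvec()
        if inverse_kinematics(p,r) is not None: manip.move_pose(p,r); return r
    raise SystemExit("no IK %s %s"%(p,yaw))
def pick(xy,yaw,z=.009):
    goto([*xy,.12],yaw); manip.set_gripper(.060,8); manip.move_linear([*xy,z],rate=.12)
    manip.set_gripper(0,8); s=manip.state(); print("grip w%.4f g%.1f"%(s["gripper_width"],s["grasp_force"]))
    manip.move_linear([*xy,.12],rate=.12); s=st("lifted"); return s["gripper_width"]
def place(well,z=.020):
    c=cams.capture("top"); C,y,sz=carrier(c); print("carrier",C.round(4),round(y,1),sz.round(3))
    a=np.radians(y); xy=C+np.array([[np.cos(a),-np.sin(a)],[np.sin(a),np.cos(a)]])@well
    goto([*xy,.12],y+90); manip.move_linear([*xy,z],rate=.1); st("place"); manip.set_gripper(.046,8); manip.move_linear([*xy,.12],rate=.12)
E
python3 - <<'E'
from h import *
for p,y in(((.6017,-.3037,.009),0),((.5542,-.3867,.009),-57),((.39,.36,.02),86),((.51,.31,.02),86)):
    print(any(inverse_kinematics(p,toolR(y+k,0).as_rotvec()) is not None for k in(0,180,-180)))
c=cams.capture("top"); T=tablets(c); print(T.round(4))
t=T[np.argmax(T[:,0])]
if pick(t,0)>.025: place([.062,.031])
c=cams.capture("top"); print(tablets(c).round(4)); d=cams.capture("scene")
cv2.imwrite("pics/p1.png",cv2.resize(np.hstack([c["image"][150:250,130:230],d["image"][120:220,240:340],c["image"][130:230,320:420]]),None,fx=2.6,fy=2.6,interpolation=cv2.INTER_CUBIC))
E
```

```text
True
True
True
True
[[ 0.4835 -0.3895]
 [ 0.5323 -0.3555]
 [ 0.5542 -0.3867]
 [ 0.6017 -0.3037]]
grip w0.0345 g8.8
lifted t48.7 tcp [ 0.6011 -0.3032  0.1189] F [ 0.   0.5 -0.6] w0.0341 g8.0
carrier [0.4526 0.3361] -3.4 [0.189 0.132]
place t52.3 tcp [0.5171 0.3639 0.0209] F [-0.4 -0.4  0. ] w0.0345 g8.0
[[ 0.4835 -0.3895]
 [ 0.5323 -0.3555]
 [ 0.5542 -0.3867]]
```

View pics/p1.png

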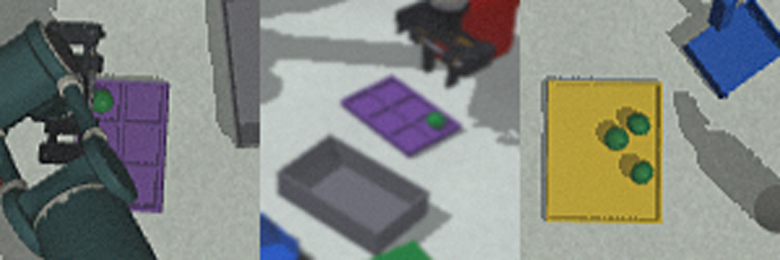

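Tablet 1 is in its well at (102,102) left and (435,120) middle, and three are left in the tray. I do the rest, choosing grip directions clear of neighbours and kerb.

Run:
```python
from h import *
wells=[[.062,-.031],[-.062,.031],[-.062,-.031]]
for i,(sel,yaw) in enumerate(((np.argmin,90),(np.argmin,-57),(np.argmin,90))):
    c=cams.capture("top"); T=tablets(c); print(T.round(4))
    if len(T)!=3-i: print("unexpected count"); break
    if pick(T[sel(T[:,0])],yaw)<.025: print("missed"); break
    place(wells[i])
manip.move_pose([.40,.10,.40],toolR(0,0).as_rotvec()); st()
c=cams.capture("top"); d=cams.capture("scene"); print(tablets(c),carrier(c))
C,y,_=carrier(c)
for k in blobs(c,"green",15):
    w=rect(c,k,.020)[0]
    if abs(w-C).max()<.13: print("well pos",R.from_euler('z',-y,degrees=True).apply([*(w-C),0])[:2].round(4))
cv2.imwrite("pics/end.png",np.vstack([cv2.resize(c["image"][80:290,60:480],(798,300)),cv2.resize(d["image"][100:310,50:470],(798,300))]))
```

```text
[[ 0.4835 -0.3895]
 [ 0.5323 -0.3555]
 [ 0.5542 -0.3867]]
grip w0.0328 g8.0
lifted t59.5 tcp [ 0.4829 -0.389   0.119 ] F [-0.1 -0.1 -0.1] w0.0325 g8.0
carrier [0.4528 0.3362] -3.4 [0.189 0.131]
place t63.2 tcp [0.5135 0.3019 0.0208] F [ 0.3 -0.4  1.2] w0.0330 g8.0
[[ 0.5324 -0.3536]
 [ 0.5542 -0.3867]]
grip w0.0343 g8.0
lifted t70.0 tcp [ 0.5317 -0.3531  0.1189] F [ 0.2 -0.4 -0.8] w0.0347 g8.0
carrier [0.4526 0.3361] -3.4 [0.189 0.132]
place t73.8 tcp [0.3932 0.3712 0.0207] F [-0.1  0.6  0.1] w0.0343 g8.0
[[ 0.5542 -0.3867]]
grip w0.0317 g8.0
lifted t81.0 tcp [ 0.5535 -0.3862  0.1188] F [ 0.7 -0.8  0.3] w0.0318 g8.0
carrier [0.453  0.3362] -3.4 [0.19  0.132]
place t84.8 tcp [0.3899 0.3094 0.0206] F [0.6 0.2 0.3] w0.0312 g8.0
 t87.5 tcp [0.3998 0.1002 0.3986] F [-0.9 -0.3 -0.9] w0.0462 g0.0
[] (array([0.4535974 , 0.33605835], dtype=float32), np.float32(-3.2912903), array([0.19081485, 0.13152534], dtype=float32))
well pos [-0.0625 -0.0252]
well pos [-0.0614  0.0305]
well pos [ 0.0634 -0.0197]
well pos [0.0646 0.0343]
```

View pics/end.png

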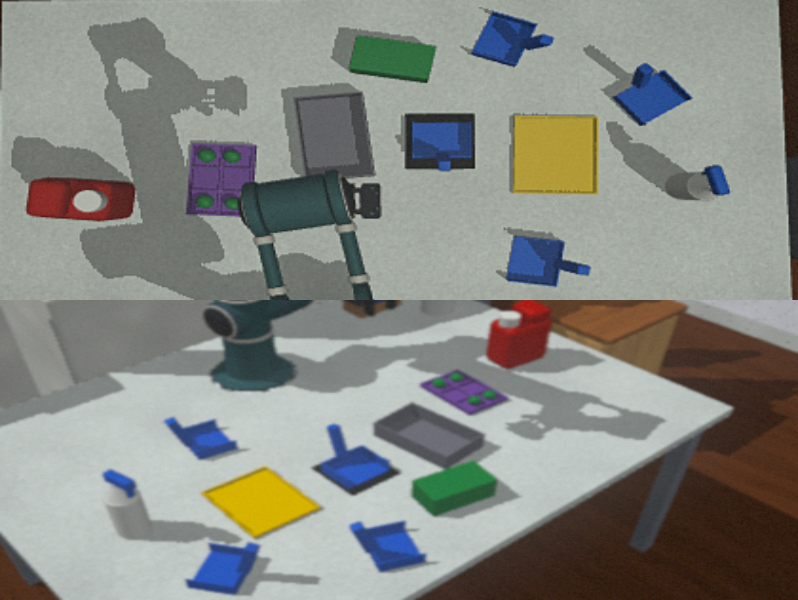

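All four tablets sit in corner wells, at about (206,155), (231,156), (205,202) and (232,202) in the upper half. One measures 11 mm off its well centre towards the divider, so I check that it lies flat.

Run:
```python
from h import *
manip.move_pose([.45,-.05,.40],toolR(0,0).as_rotvec())
c=cams.capture("top"); C,y,_=carrier(c)
for n in("top","scene"):
    im=cams.capture(n) ; P=cloud(im)
    for k in blobs(im,"green",10):
        w=rect(im,k,.020); 
        if abs(w[0]-C).max()<.13:
            m=np.zeros((384,512),np.uint8); cv2.drawContours(m,[k.astype(np.int32)],-1,255,-1); q=P[m>0]
            print(n,R.from_euler('z',-y,degrees=True).apply([*(w[0]-C),0])[:2].round(4),w[1].round(3),"top z",np.sort(q[:,2])[-12:].mean().round(4),len(q))
cv2.imwrite("pics/end2.png",cv2.resize(np.hstack([c["image"][165:230,145:210],im["image"][145:210,265:330]]),None,fx=6,fy=6,interpolation=cv2.INTER_CUBIC))
```

```text
top [-0.0622 -0.0292] [0.03  0.027] top z 0.04 57
top [-0.0615  0.0303] [0.031 0.031] top z 0.0392 62
top [ 0.0615 -0.0198] [0.031 0.027] top z 0.0401 57
top [0.0635 0.0327] [0.033 0.031] top z 0.0386 63
scene [ 0.0538 -0.0156] [0.033 0.029] top z 0.0393 30
scene [0.0538 0.0354] [0.039 0.029] top z 0.0369 32
scene [-0.0714 -0.0254] [0.04  0.025] top z 0.0388 32
scene [-0.0686  0.0309] [0.041 0.025] top z 0.035 27
```

View pics/end2.png

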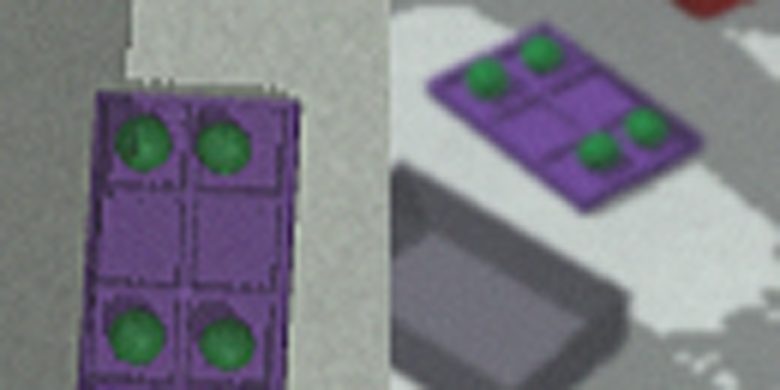

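The upper-right tablet at (222,147) sits close to the divider, but its top is level with the others and it is inside its own well. The scoop is on its mat, the bin and tray are empty, and the bystanders are untouched. I hand in.

```bash
python3 -c "
from cell import order; print(order.close_job())"
```

```text
the job is handed in; nothing more can be done
None
```

I handed the job in: all four tablets present were scooped from the bin, tipped into the tray and set one to a well in the carrier (gripped at 8–9 N; one sits flat but about 10 mm off centre, by the divider), and the empty scoop stands released on its mat; the hand-in returned no verdict.

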